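# Brace the square jar and unscrew its stiff cap

## Task

Stand the square white jar in the square well of the wooden block, which is screwed to the counter, so that it cannot turn; carry it with its cap still tight. Then unscrew the stiff cap counter-clockwise (seen from above) until the thread lets go, which takes about a fifth of a turn, and lift it straight off. Finish while still holding the cap in the gripper, level and still, centred just above the jar's mouth (two to three centimetres clear), with the jar left fully down in the block; leave the other things on the counter alone.

Things in the scene. Friction and masses are not known exactly. Their poses are not given: they have to be found in the camera images.
- jar: Loose white ceramic jar, upright on the counter, 0.47 to 0.69 kg. Square body 72 x 72 mm, 80 mm tall, shoulder to 86 mm, round neck 44 mm across to 112 mm. Origin: centre of its underside, z up, x and y square to its sides. The screwed-on cap holds it when lifted (1.5 mm play up and down, 4 degrees play in turning), so it can be carried by the cap.
- cap: Round steel cap on the jar, ribbed side, 62 mm across (63 over the ribs), 28 mm tall, 0.06 kg. Origin: centre of its open lower edge, z up through its flat top. Screwed on, its origin is 95 mm above the jar's underside, 9 mm above the shoulder. From tight, turn it 60 to 80 degrees counter-clockwise from above (best 70), then it comes straight up; the thread does not raise it.
- brace: Brown wooden block 124 x 124 mm, 40 mm tall, fixed to the counter (where varies), with a square well in its top: 76.5 mm wide, 32 mm deep (floor 8 mm above the counter), mouth bevelled by 4 mm. Origin at the centre of its underside, z up, x and y square to the well's walls. The well is the same every quarter turn, so the jar fits in four ways.
- seal (a joint): How far the cap is unscrewed, rad: a stiff ring in the jar's mouth that the cap turns with (0.3 N m, more than the jar resists standing free). 0 = tight; grows counter-clockwise from above; free from about 0.95; stop at 1.40. Follows the cap with up to 0.07 rad of play and stays put once the cap is off.
- jar_mouth (a point): Centre of the jar's mouth, at the top of the ring's two dogs, 120 mm above the jar's underside: the highest point of the jar without its cap.
- flour_shaker: Bystander: steel flour shaker 61 mm across, 84 mm tall, origin at its underside. Leave alone.
- pastry_brush: Bystander: glaze brush lying flat, 180 x 44 x 13 mm, on the counter between jar and block, origin at the middle of its underside. Leave alone.
- tape_roll: Bystander: tape roll lying flat, 104 mm across, 25 mm tall, origin at its underside. Leave alone.
Mind the look-alikes: they are no part of the job. What is shaped like the cap but purple is not meant.

How it is judged:
By the outcome, as a careful person would: the job done as asked, in the order asked, and still so for the second after the job is handed in, while the arm keeps its last pose, push and grip.
It also fails if it takes over 50 s, if anything falls off the work surface, if the arm or the gripper's body presses on something with over 40 N, if the wrist force passes 120 N, or if a joint passes its speed limit or range.

## Robot

A 6-joint arm with a two-finger parallel gripper is mounted at the origin on a cart in front of the work surface, level with it; the furniture and walls round the work are solid. World frame = base frame: x ahead of the robot, y to its left, z up, the work surface at z = 0. Lengths are in m, angles in rad, forces in N, time in s.
With the tool pointing down it reaches from about 0.3 to 0.875 m from the base axis. Payload 6.4 kg.
Tool frame: the origin (TCP) lies midway between the tips of the shut fingers; the grasp point (between the pads) lies ctrl.grip_point_offset behind it (ctrl.grip_point_offset is the distance from the TCP to the grasp point, in m); z points along the fingers, y is the direction in which the jaws open and shut (so a half turn about z gives the same grasp; the last joint's range is limited). The gripper opens to 85 mm and grips with 20 to 120 N. Pads are 22 mm wide; open, the fingers measure 114 mm over their backs; the gripper's body (76 mm by 85 mm) begins 54 mm behind the grasp point. The pads swing forward as they close: fully open they stand 13 mm farther back than shut.
Start: joints at [1.098, 0.181, 1.607, -0, 1.354, -0.206], TCP at [0.152, 0.555, 0.231] pointing down, gripper open.
Joint ranges: [-2.99, 2.99], [-0.89, 2.07], [0.3, 2.58], [-1.14, 4.28], [0, 2.63], [-3.12, 3.12]. Speed limits (rad/s): [2.57, 2.57, 3.01, 3.14, 3.14, 3.14].

## Interface

Orientations are given as a unit quaternion [w, x, y, z].
In Python, from bench import ctrl, viewer gives the robot as it stands.
- The arm moves only by the shell command python3 -m handwheel 'ROWS' [OPENING]. ROWS is JSON, a list of rows, each an object with "travel": the shift along the tool's x, y, z as a fraction of full scale, a list of three; "dr": the turn, a rotation vector about the tool's x, y, z as a fraction of full scale, a list of three. A call has 1 to 20 rows; each row shifts and turns the pose as measured when the row begins, along the tool's axes as they then stand; what a row does not reach is not made up. Full scale, the value 1, is 150 mm for a shift and 30 degrees for a turn. A row lasts 1/12 s, in which the tool goes at most 41.7 mm and 7.16 degrees, less where a joint would pass 70% of its speed; a pose out of reach is approached as far as the arm can. A call with a number of a shift or a turn outside -1 to 1 is refused whole. A call with a gripper value outside its range is refused whole. OPENING is the opening, from -1 (shut) to 1 (fully open), set as the call begins (- or left out, the last holds). The fingers move at their own pace and stop on an object; the grip force is fixed at half the most. Time passes only in rows, so rows that do not move let the fingers close. It gives the time, the measured TCP pose, the force and the opening at its end, in the units of the state.
- ctrl.get_obs(): the state, without advancing time (a new reading comes with each control period).
- viewer.camera(name): name is "scene" or "top" or "wrist"; returns the picture (480x640x3 uint8, red, green, blue); there is no depth.
- viewer.get_calibration(name): a dict with "camera_matrix" (3x3 intrinsics, pixels), "k1" (the pictures are not rectified: a ray, as slopes to the right and down, at radius r is drawn at 1 + k1 r^2 times it, then the intrinsics apply), "R" (3x3) and "t" (3): a world point X has camera coordinates R X + t. Camera axes: x right, y down, z forward; pixel columns grow to the right and rows downward; lengths in m; the calibration is good to about 2 mm. A picture is of the moment at which its call begins: read the wrist's pose just before it. get_calibration takes no time and is no camera call; for the wrist camera it gives the pose at the moment of the call.
- ctrl.hand_in(): hands the job in, once; it reports no verdict.
The state is a dict: "time_s": time; "q": joint angles; "dq": joint speeds; "joint_efforts": joint torques, N m; "eef_pos": TCP position; "eef_rot": TCP orientation; "wrist_force": force on the tool from outside, world axes, zero at the start; "torque": the same for the moment, N m; "opening": opening from 0.0 (shut) to 1.0 (fully open).
Only numpy, scipy, OpenCV 4.12 (cv2) and the standard library are available. Lean on these libraries where they do the work, as an engineer would, in place of code of your own. Each camera call takes 0.05 s, during which the arm holds its last target. There are 200 camera calls.

## Working session

There is one attempt and no reset: what is moved stays moved. The work goes in short steps, Python scripts to look and compute and a shell command to move; the robot and the scene stay as the last step left them, time stands still between calls to the robot, and variables do not carry over. Pictures are saved under pics/ and viewed, about 8 in all and at most 12, crops included, and the job is handed in when it is done.

```bash
ls; mkdir -p pics
python3 - <<'E'
from bench import ctrl, viewer
import cv2,numpy as np
print(ctrl.get_obs(), ctrl.grip_point_offset)
for n in("scene","top"):
    c=viewer.get_calibration(n);print(n,c)
    cv2.imwrite(f"pics/{n}0.png",viewer.camera(n)[:,:,::-1])
E
```

```text
pics
{'time_s': 0.0, 'q': array([ 1.09770674e+00,  1.81533163e-01,  1.60799441e+00,  9.93635983e-06,
        1.35380512e+00, -2.06304871e-01]), 'dq': array([ 0.00023709,  0.00040937,  0.00049985, -0.00200513, -0.00266072,
       -0.00044262]), 'joint_efforts': array([-2.42366550e-04, -4.44873154e+01, -3.51335585e+01, -2.25478857e-04,
        9.11687210e-03,  3.02909100e-06]), 'eef_pos': array([0.15131654, 0.55416661, 0.23039515]), 'eef_rot': array([-2.94466033e-04,  1.32998137e-01,  9.91115906e-01, -8.18688065e-04]), 'wrist_force': array([0.27601835, 0.62329396, 0.1578589 ]), 'torque': array([ 0.00741248,  0.00451054, -0.04455865]), 'opening': 1.0018278276161492} 0.0187
scene {'camera_matrix': array([[460.4923717 ,   0.        , 323.35344901],
       [  0.        , 460.4923717 , 236.27662389],
       [  0.        ,   0.        ,   1.        ]]), 'k1': -0.06192868353003055, 'R': array([[ 0.85148716, -0.52435863,  0.00420017],
       [-0.20821858, -0.3454483 , -0.91504672],
       [ 0.48126359,  0.77827598, -0.403326  ]]), 't': array([-0.50959777,  0.17924089,  0.79167382])}
top {'camera_matrix': array([[454.56363105,   0.        , 324.00008353],
       [  0.        , 454.56363105, 243.82957717],
       [  0.        ,   0.        ,   1.        ]]), 'k1': -0.08687283438726082, 'R': array([[ 0.01772384, -0.99970427,  0.01665048],
       [-0.99688404, -0.01894916, -0.07657114],
       [ 0.07686401, -0.01524147, -0.99692508]]), 't': array([-0.07880729,  0.56065768,  1.13786385])}
```

View pics/scene0.png

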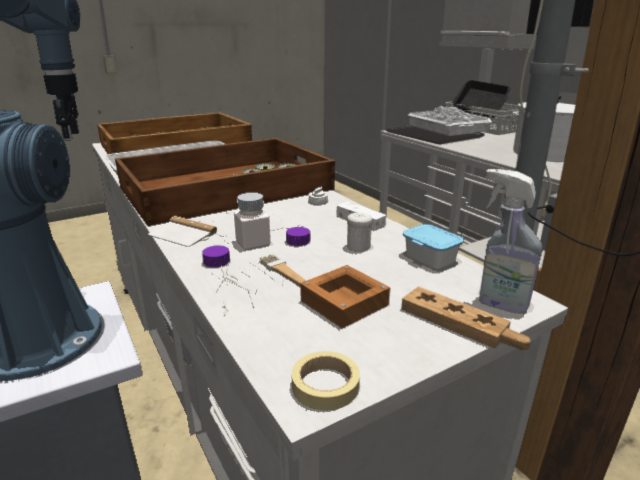

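View pics/top0.png

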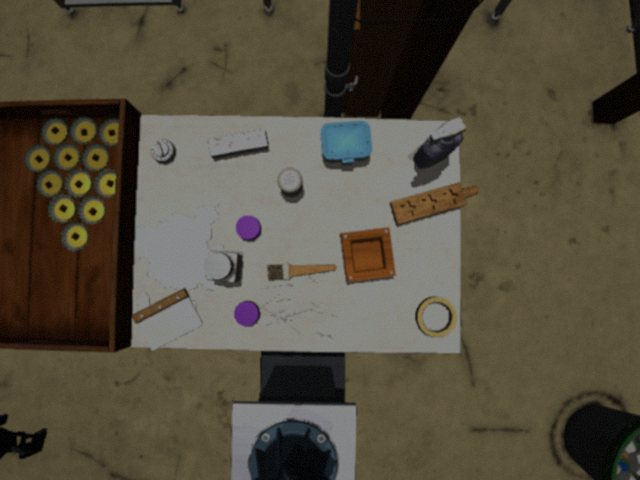

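The scene view shows the white jar with its steel cap at (250,200), the block at (345,293), and purple decoys at (216,256) and (298,236). In the top view the jar is at (222,266), the block at (368,256) and the brush between them at (300,270).

```bash
cat > h.py <<'E'
import numpy as np, cv2
from scipy.spatial.transform import Rotation as Ro
from bench import ctrl, viewer
def ray(c,uv):
    K=np.array(c["camera_matrix"]);d=(np.array(uv,float)-K[:2,2])/K[[0,1],[0,1]]
    s=d.copy()
    for _ in range(20): s=d/(1+c["k1"]*(s@s))
    R=np.array(c["R"]);o=-R.T@np.array(c["t"]);v=R.T@np.r_[s,1];return o,v/np.linalg.norm(v)
def plane(c,uv,z):
    o,v=ray(c,uv);return o+v*(z-o[2])/v[2]
def tri(*cu):
    A=np.zeros((3,3));b=np.zeros(3)
    for c,uv in cu:
        o,v=ray(c,uv);P=np.eye(3)-np.outer(v,v);A+=P;b+=P@o
    X=np.linalg.solve(A,b);return X,[np.linalg.norm(np.cross(X-ray(c,u)[0],ray(c,u)[1])) for c,u in cu]
def obs():
    o=ctrl.get_obs();q=o["eef_rot"];R=Ro.from_quat([q[1],q[2],q[3],q[0]]).as_matrix();return o,R
E
python3 - <<'E'
from h import *
s=viewer.get_calibration("scene");t=viewer.get_calibration("top")
print("cap",tri((s,(250,197)),(t,(219,264))))
print("brace",tri((s,(345,284)),(t,(368,256))))
for n,uv,z in(("cap",(219,264),.123),("brace",(368,256),.04),("brush l",(268,272),.01),("brush r",(336,268),.01),("purple",(247,314),.028),("purple2",(248,228),.028)):
    print(n,plane(t,uv,z))
o,R=obs();print(R)
w=viewer.get_calibration("wrist");print(w, R.T@(-np.array(w["R"]).T@w["t"]-o["eef_pos"]))
E
```

```text
cap (array([0.50023748, 0.17800737, 0.11967338]), [np.float64(0.0026783254032672495), np.float64(0.0026783254032673918)])
brace (array([ 0.53387268, -0.18039374,  0.04123224]), [np.float64(0.0021993102581632468), np.float64(0.002199310258163299)])
cap [0.50259465 0.17619984 0.123     ]
brace [ 0.53205919 -0.17936514  0.04      ]
brush l [0.48774337 0.07369532 0.01      ]
brush r [ 0.50123814 -0.1006287   0.01      ]
purple [0.38100144 0.12200314 0.028     ]
purple2 [0.59828514 0.12573731 0.028     ]
[[-9.64621188e-01  2.63638896e-01 -7.04732204e-04]
 [ 2.63639662e-01  9.64620183e-01 -1.42487804e-03]
 [ 3.04145636e-04 -1.56026290e-03 -9.99998737e-01]]
{'camera_matrix': array([[395.80631385,   0.        , 323.21052667],
       [  0.        , 395.80631385, 239.27888203],
       [  0.        ,   0.        ,   1.        ]]), 'k1': -0.03749636954341319, 'R': array([[ 0.26421854,  0.96446225, -0.00106594],
       [ 0.92275337, -0.25247041,  0.29117848],
       [ 0.28056154, -0.07791835, -0.95666815]]), 't': array([-0.57456219, -0.03694452,  0.37913645])} [ 0.07464466  0.00027709 -0.14235495]
```

```bash
python3 -m handwheel '[{"travel":[-0.1,-0.06,-0.2],"dr":[0,0,0]},{"travel":[-0.22,-0.137,-0.1],"dr":[0,0,0]},{"travel":[-0.22,-0.137,-0.05],"dr":[0,0,0]},{"travel":[-0.22,-0.137,-0.03],"dr":[0,0,0]},{"travel":[-0.22,-0.137,-0.03],"dr":[0,0,0]},{"travel":[-0.22,-0.137,-0.03],"dr":[0,0,0]},{"travel":[-0.22,-0.137,0],"dr":[0,0,0]},{"travel":[-0.22,-0.137,0],"dr":[0,0,0]},{"travel":[-0.22,-0.137,0],"dr":[0,0,0]},{"travel":[-0.22,-0.137,0],"dr":[0,0,0]},{"travel":[-0.22,-0.137,0],"dr":[0,0,0]},{"travel":[-0.22,-0.137,0],"dr":[0,0,0]},{"travel":[-0.22,-0.137,0],"dr":[0,0,0]},{"travel":[0,0,0],"dr":[0,0,0]},{"travel":[0,0,0],"dr":[0,0,0]}]' 1
python3 - <<'E'
from h import *
o,R=obs();print(o["eef_pos"],o["q"],R)
cv2.imwrite("pics/w1.png",viewer.camera("wrist")[:,:,::-1])
np.save("w1.npy",viewer.get_calibration("wrist"),allow_pickle=True)
E
```

```text
time_s: 1.35
eef_pos: [0.4917, 0.1811, 0.2937]
eef_rot: [-0.003, 0.13, 0.991, -0.005]
wrist_force: [-0.1, 0.3, -0.1]
opening: 1.0
[0.49172407 0.18108213 0.29365765] [ 0.13080981  0.02465575  1.65109015 -0.0075744   1.47328968 -1.17761674] [[-0.96596353  0.25859927 -0.00639303]
 [ 0.25864748  0.96593487 -0.00844438]
 [ 0.00399154 -0.0098105  -0.99994391]]
```

View pics/w1.png

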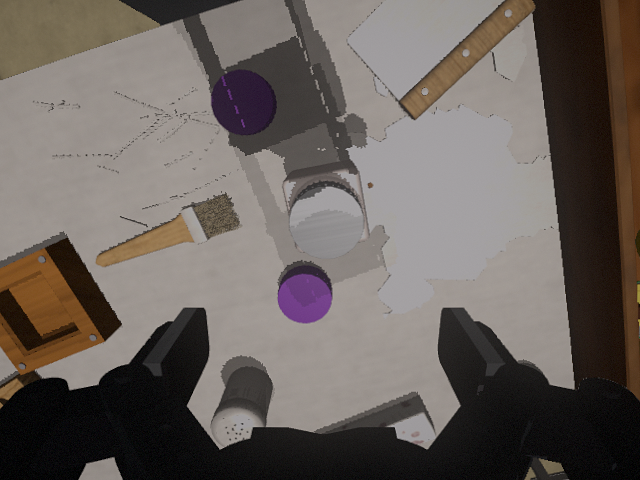

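Wrist view: the cap top is at about (327,219), with the jar's shoulder outline around it from (284,175) to (368,250). The block is at the left and the brush lies clear. I'll zoom in for edges.

Run:
```python
import cv2,numpy as np
i=cv2.imread("pics/w1.png")
a=cv2.resize(i[155:275,265:395],None,fx=5,fy=5,interpolation=cv2.INTER_CUBIC)
cv2.imwrite("pics/c1.png",a)
```

```text
(no output)
```

View pics/c1.png

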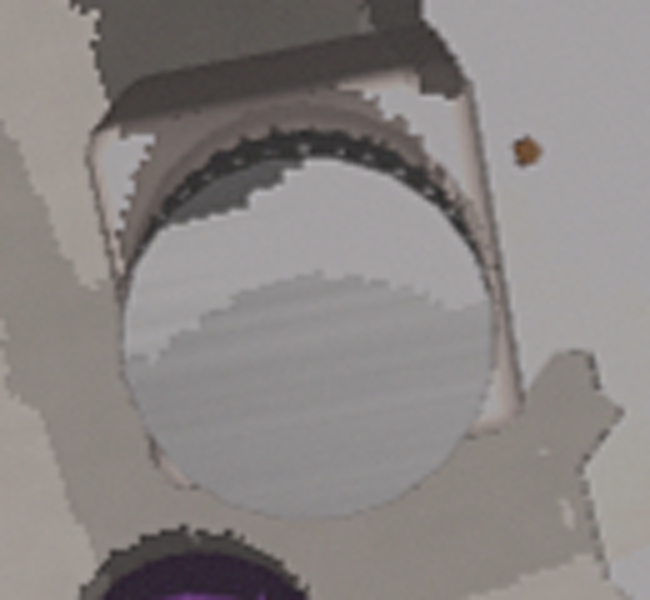

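Run:
```python
from h import *
w=np.load("w1.npy",allow_pickle=True).item()
s=viewer.get_calibration("scene");t=viewer.get_calibration("top")
f=lambda x,y:(265+x/5-.4,155+y/5-.4)
print(tri((w,f(309,337)),(s,(250,197))),tri((w,f(309,337)),(t,(219,264))),plane(w,f(309,337),.123))
for a,b in(((472,100),(520,390)),((94,165),(155,450)),((125,127),(400,74)),((190,488),(485,432))):
    d=plane(w,f(*b),.08)-plane(w,f(*a),.08);print(np.degrees(np.arctan2(d[1],d[0]))%90, (plane(w,f(*b),.08)+plane(w,f(*a),.08))/2)
o,R=obs();d=np.array([.46,-.18,.30])-o["eef_pos"];print(R.T@d/.15)
```

```text
(array([0.49824367, 0.18061982, 0.11924047]), [np.float64(0.0001645772750869867), np.float64(0.00016457727508706408)]) (array([0.50259371, 0.18000974, 0.10319218]), [np.float64(0.0007092165303919717), np.float64(0.0007092165303919723)]) [0.49716077 0.18092274 0.123     ]
85.86163854147492 [0.50024515 0.21551252 0.08      ]
85.47663651081398 [0.49407457 0.1464434  0.08      ]
85.94518736834368 [0.46326103 0.18107268 0.08      ]
86.47862253350604 [0.53222095 0.17695472 0.08      ]
[-0.41734742 -2.3809093  -0.01954513]
```

```bash
python3 -m handwheel '[{"travel":[-0.046,-0.264,0],"dr":[0,0,0]},{"travel":[-0.046,-0.264,0],"dr":[0,0,0]},{"travel":[-0.046,-0.264,0],"dr":[0,0,0]},{"travel":[-0.046,-0.264,0],"dr":[0,0,0]},{"travel":[-0.046,-0.264,0],"dr":[0,0,0]},{"travel":[-0.046,-0.264,0],"dr":[0,0,0]},{"travel":[-0.046,-0.264,0],"dr":[0,0,0]},{"travel":[-0.046,-0.264,0],"dr":[0,0,0]},{"travel":[-0.046,-0.264,0],"dr":[0,0,0]},{"travel":[0,0,0],"dr":[0,0,0]},{"travel":[0,0,0],"dr":[0,0,0]}]'
python3 - <<'E'
from h import *
o,R=obs();print(o["eef_pos"],o["q"],R)
i=viewer.camera("wrist")[:,:,::-1];cv2.imwrite("pics/w2.png",i)
np.save("w2.npy",viewer.get_calibration("wrist"),allow_pickle=True)
w=viewer.get_calibration("wrist")
K=w["camera_matrix"];X=np.array(w["R"])@[.533,-.18,.04]+w["t"];u=(K@(X/X[2]))[:2];print(u)
x,y=int(np.clip(u[0]-130,0,380)),int(np.clip(u[1]-110,0,260));print(x,y)
cv2.imwrite("pics/c2.png",cv2.resize(i[y:y+220,x:x+260],None,fx=2.7,fy=2.7,interpolation=cv2.INTER_CUBIC))
E
```

```text
time_s: 2.32
eef_pos: [0.4572, -0.1767, 0.2945]
eef_rot: [-0.003, 0.116, 0.993, -0.003]
wrist_force: [1.2, 0.7, -0.2]
opening: 1.0
[ 0.45717284 -0.17674722  0.29449963] [-0.60578619 -0.05893848  1.73175277 -0.00875373  1.4714263  -1.94229425] [[-0.97286364  0.23126924 -0.00713336]
 [ 0.23131067  0.9728635  -0.00565491]
 [ 0.00563198 -0.00715148 -0.99995857]]
[337.90690468 265.89443689]
207 155
```

View pics/c2.png

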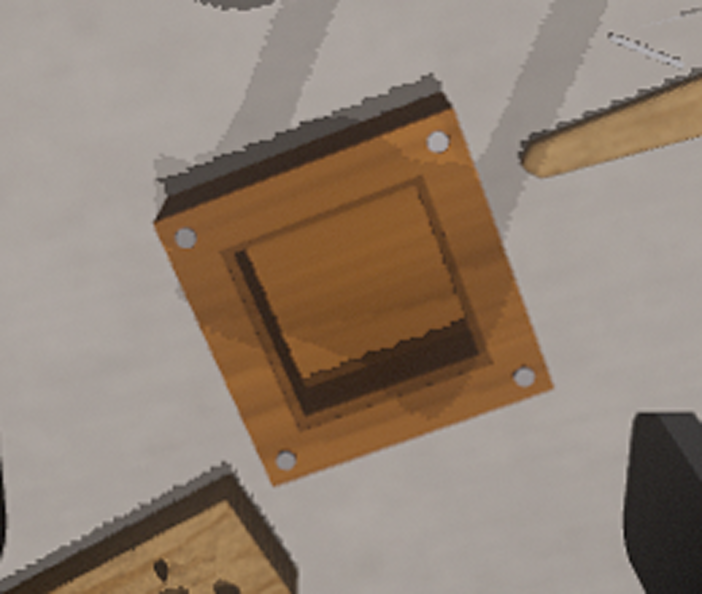

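The block top's outer corners in the crop are at (155,222), (454,110), (552,385) and (275,485). The well mouth's corners are at (222,252), (421,180), (492,360) and (303,428).

Run:
```python
from h import *
w=np.load("w2.npy",allow_pickle=True).item();s=viewer.get_calibration("scene");t=viewer.get_calibration("top")
f=lambda p:(207+p[0]/2.7-.3,155+p[1]/2.7-.3)
for P in ([(155,222),(454,110),(552,385),(275,485)],[(222,252),(421,180),(492,360),(303,428)]):
    q=np.array([plane(w,f(p),.04) for p in P]);c=q.mean(0);print(c)
    e=np.roll(q,-1,0)-q;print(np.linalg.norm(e,axis=1),np.degrees(np.arctan2(e[:,1],e[:,0]))%90)
# height check: corner nearest the camera side in top/scene
c=P=[(155,222),(454,110),(552,385),(275,485)]
from itertools import product
for k,(p) in enumerate(P):
    X=plane(w,f(p),.04)
    print([np.round(X,3)],[ (lambda Y:(np.array(v["camera_matrix"])@(Y/Y[2]))[:2])(np.array(v["R"])@X+v["t"]).round() for v in(s,t)])
S=cv2.cvtColor(cv2.imread("pics/scene0.png"),cv2.COLOR_BGR2HSV)
print(tri((w,f((155,222))),(s,(342,323-18))))
o,R=obs();print("yaw",np.degrees(np.arctan2(R[1,0],R[0,0])),"tilt fix",R[2,1]/.5236,-R[2,0]/.5236)
d=np.array([.4975,.1805,.24])-o["eef_pos"];print(R.T@d/.15)
```

```text
[ 0.53608443 -0.17881707  0.04      ]
[0.12249711 0.12099884 0.12205948 0.12335981] [7.73373551 8.00202133 8.8406804  8.21073464]
[ 0.53656712 -0.17868006  0.04      ]
[0.08225128 0.08069629 0.08214827 0.08226585] [7.3888945  9.05586625 8.48172367 9.10623691]
[array([ 0.484, -0.248,  0.04 ])] [array([342., 308.]), array([395., 276.])]
[array([ 0.467, -0.127,  0.04 ])] [array([300., 282.]), array([347., 281.])]
[array([ 0.587, -0.11 ,  0.04 ])] [array([346., 264.]), array([341., 234.])]
[array([ 0.606, -0.231,  0.04 ])] [array([389., 286.]), array([389., 227.])]
(array([ 0.4834568 , -0.24727436,  0.0459597 ]), [np.float64(0.001135108880683557), np.float64(0.00113510888068349)])
yaw 166.67936213944816 tilt fix -0.015059451469260363 -0.010651846346798742
[0.28536891 2.38085312 0.34604228]
```

```bash
python3 -m handwheel '[{"travel":[0.03,0.265,0],"dr":[-0.015,-0.01,0]},{"travel":[0.03,0.265,0],"dr":[0,0,0]},{"travel":[0.03,0.265,0],"dr":[0,0,0]},{"travel":[0.03,0.265,0],"dr":[0,0,0]},{"travel":[0.03,0.265,0],"dr":[0,0,0]},{"travel":[0.03,0.265,0],"dr":[0,0,0]},{"travel":[0.03,0.265,0],"dr":[0,0,0]},{"travel":[0.03,0.265,0],"dr":[0,0,0]},{"travel":[0.03,0.265,0],"dr":[0,0,0]},{"travel":[0,0,0.04],"dr":[0,0,0.23]},{"travel":[0,0,0.04],"dr":[0,0,0.23]},{"travel":[0,0,0.04],"dr":[0,0,0.23]},{"travel":[0,0,0.04],"dr":[0,0,0.23]},{"travel":[0,0,0.04],"dr":[0,0,0.23]},{"travel":[0,0,0.04],"dr":[0,0,0.23]},{"travel":[0,0,0.04],"dr":[0,0,0.23]},{"travel":[0,0,0.04],"dr":[0,0,0.23]},{"travel":[0,0,0.04],"dr":[0,0,0.23]},{"travel":[0,0,0],"dr":[0,0,0]}]'
cat > go.py <<'E'
import sys
from h import *
o,R=obs();d=np.array([float(a) for a in sys.argv[1:4]])-o["eef_pos"]
print(o["eef_pos"].round(4),"travel",(R.T@d/.15).round(3),"yaw",np.degrees(np.arctan2(R[1,0],R[0,0])).round(2),"tiltfix",(R[2,1]/.5236).round(4),(-R[2,0]/.5236).round(4),"q6",o["q"][5].round(3),"F",o["wrist_force"].round(1),"T",o["torque"].round(2),"op",round(o["opening"],3))
E
python3 go.py .4975 .1805 .088
```

```text
time_s: 3.95
eef_pos: [0.4729, 0.2309, 0.2384]
eef_rot: [-0.003, 0.608, 0.794, 0.003]
wrist_force: [0.1, 0.5, -0.3]
opening: 0.999
[0.4729 0.2309 0.2384] travel [-0.376  0.07   0.999] yaw 105.16 tiltfix 0.0002 -0.0163 q6 -0.043 F [ 0.1  0.5 -0.3] T [-0.08  0.02 -0.05] op 0.999
```

```bash
python3 -m handwheel '[{"travel":[-0.19,0.035,0.15],"dr":[0,-0.016,0]},{"travel":[-0.19,0.035,0.15],"dr":[0,0,0]},{"travel":[0,0,0],"dr":[0,0,0]},{"travel":[0,0,0],"dr":[0,0,0]}]'; python3 go.py .4975 .1805 .088
python3 - <<'E'
from h import *
cv2.imwrite("pics/w3.png",viewer.camera("wrist")[:,:,::-1])
np.save("w3.npy",viewer.get_calibration("wrist"),allow_pickle=True)
E
```

```text
time_s: 4.28
eef_pos: [0.4953, 0.186, 0.1941]
eef_rot: [0.001, 0.596, 0.803, 0.002]
wrist_force: [0.2, 0.5, 0.5]
opening: 1.0
[0.4953 0.186  0.1941] travel [-0.04   0.001  0.707] yaw 106.77 tiltfix 0.0071 -0.0026 q6 -0.16 F [0.2 0.5 0.5] T [ 0.02  0.   -0.01] op 1.0
```

View pics/w3.png

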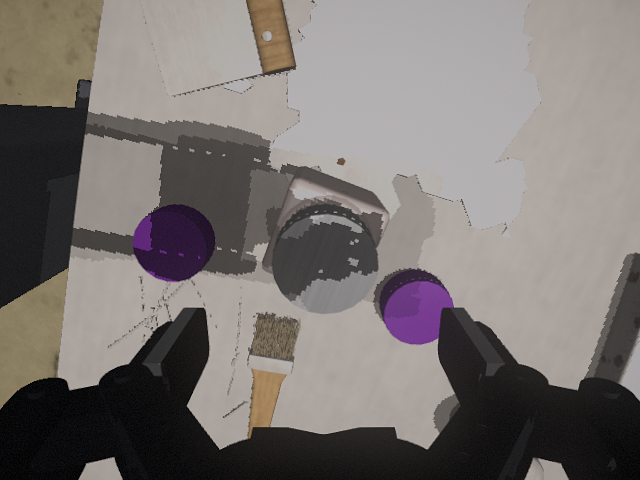

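Cap top disc now spans x 272–378 and y 212–314, so its centre is at about (325,263). Triangulating against the first wrist view.

```bash
python3 - <<'E'
from h import *
a=np.load("w1.npy",allow_pickle=True).item();b=np.load("w3.npy",allow_pickle=True).item()
print(tri((a,(326.4,222)),(b,(325,263))),plane(b,(325,263),.123),plane(a,(326.4,222),.123))
E
python3 -m handwheel '[{"travel":[-0.04,0,0.12],"dr":[0.007,-0.0026,0]},{"travel":[0,0,0.14],"dr":[0,0,0]},{"travel":[0,0,0.1],"dr":[0,0,0]},{"travel":[0,0,0],"dr":[0,0,0]}]'; python3 go.py .4975 .1805 .088
```

```text
(array([0.49791442, 0.18074427, 0.11924053]), [np.float64(0.00017731910605050486), np.float64(0.00017731910605034133)]) [0.49731978 0.18214913 0.123     ] [0.49716077 0.18092274 0.123     ]
time_s: 4.67
eef_pos: [0.4976, 0.1859, 0.1437]
eef_rot: [0.003, 0.591, 0.807, 0.003]
wrist_force: [-1.6, -0.6, 0.2]
opening: 1.0
[0.4976 0.1859 0.1437] travel [-0.034 -0.014  0.371] yaw 107.55 tiltfix 0.0151 0.0011 q6 -0.173 F [-1.6 -0.6  0.2] T [ 0.03 -0.01  0.01] op 1.0
```

```bash
python3 -m handwheel '[{"travel":[-0.04,-0.014,0],"dr":[0.015,0,0.02]},{"travel":[0,0,0],"dr":[0,0,0]}]'; python3 go.py .4976 .1808 .088
```

```text
time_s: 4.83
eef_pos: [0.497, 0.1813, 0.1454]
eef_rot: [0.0, 0.593, 0.805, 0.0]
wrist_force: [-0.7, 0.3, 0.4]
opening: 0.999
[0.497  0.1813 0.1454] travel [-0.004  0.002  0.383] yaw 107.19 tiltfix 0.0008 0.0008 q6 -0.175 F [-0.7  0.3  0.4] T [-0.01  0.02 -0.02] op 0.999
```

```bash
python3 -m handwheel '[{"travel":[-0.004,0.002,0.13],"dr":[0,0,0]},{"travel":[-0.004,0.002,0.13],"dr":[0,0,0]},{"travel":[-0.004,0.002,0.08],"dr":[0,0,0]},{"travel":[0,0,0.02],"dr":[0,0,0]},{"travel":[0,0,0],"dr":[0,0,0]}]'; python3 go.py .4976 .1808 .088
```

```text
time_s: 5.25
eef_pos: [0.5038, 0.1818, 0.0979]
eef_rot: [0.005, 0.592, 0.806, 0.005]
wrist_force: [0.3, 0.5, 0.5]
opening: 0.999
[0.5038 0.1818 0.0979] travel [ 0.006 -0.042  0.065] yaw 107.38 tiltfix 0.0252 0.0046 q6 -0.179 F [0.3 0.5 0.5] T [-0.02 -0.02 -0.03] op 0.999
```

```bash
python3 -m handwheel '[{"travel":[0.006,-0.042,0.03],"dr":[0.025,0.005,0]},{"travel":[0,0,0.02],"dr":[0,0,0]},{"travel":[0,0,0],"dr":[0,0,0]}]'; python3 go.py .4976 .1808 .088
```

```text
time_s: 5.5
eef_pos: [0.4985, 0.1811, 0.0923]
eef_rot: [0.001, 0.592, 0.806, 0.001]
wrist_force: [-0.5, -0.2, 0.9]
opening: 1.001
[0.4985 0.1811 0.0923] travel [-0.    -0.006  0.029] yaw 107.41 tiltfix 0.0038 0.0001 q6 -0.18 F [-0.5 -0.2  0.9] T [-0.02  0.03 -0.01] op 1.001
```

```bash
python3 -m handwheel '[{"travel":[0,-0.008,0.035],"dr":[0.006,0,0]},{"travel":[0,0,0],"dr":[0,0,0]}]' && python3 go.py .4976 .1808 .088; python3 -m handwheel '[{"travel":[0,0,0],"dr":[0,0,0]},{"travel":[0,0,0],"dr":[0,0,0]},{"travel":[0,0,0],"dr":[0,0,0]},{"travel":[0,0,0],"dr":[0,0,0]},{"travel":[0,0,0],"dr":[0,0,0]},{"travel":[0,0,0],"dr":[0,0,0]},{"travel":[0,0,0],"dr":[0,0,0]},{"travel":[0,0,0],"dr":[0,0,0]}]' -1;python3 go.py .4976 .1808 .3
```

```text
time_s: 5.67
eef_pos: [0.4978, 0.1808, 0.0876]
eef_rot: [0.0, 0.592, 0.806, -0.0]
wrist_force: [-0.7, -0.1, -0.5]
opening: 1.0
[0.4978 0.1808 0.0876] travel [ 0.    -0.001 -0.003] yaw 107.42 tiltfix 0.0001 0.0007 q6 -0.18 F [-0.7 -0.1 -0.5] T [-0.02  0.01 -0.02] op 1.0
time_s: 6.33
eef_pos: [0.4985, 0.1809, 0.0885]
eef_rot: [0.001, 0.592, 0.806, 0.0]
wrist_force: [-0.0, 0.1, 1.9]
opening: 0.716
[0.4985 0.1809 0.0885] travel [ 0.    -0.004 -1.41 ] yaw 107.42 tiltfix 0.0029 0.0012 q6 -0.18 F [-0.   0.1  1.9] T [-0.01  0.01 -0.03] op 0.716
```

```bash
python3 -m handwheel '[{"travel":[0,0,-0.08],"dr":[0,0,0]},{"travel":[0,0,-0.11],"dr":[0,0,0]},{"travel":[0,0,-0.13],"dr":[0,0,0]},{"travel":[0,0,-0.14],"dr":[0,0,0]},{"travel":[0,0,-0.14],"dr":[0,0,0]},{"travel":[0,0,-0.1],"dr":[0,0,0]},{"travel":[0,0,0],"dr":[0,0,0]},{"travel":[0,0,0],"dr":[0,0,0]}]';python3 go.py .5357 -.1789 .18
```

```text
time_s: 7.0
eef_pos: [0.491, 0.18, 0.1938]
eef_rot: [-0.006, 0.592, 0.806, -0.006]
wrist_force: [-0.4, 0.2, -6.9]
opening: 0.716
[0.491  0.18   0.1938] travel [-2.372 -0.43   0.093] yaw 107.41 tiltfix -0.0315 -0.0052 q6 -0.18 F [-0.4  0.2 -6.9] T [-0.11  0.04 -0.02] op 0.716
```

```bash
python3 -m handwheel '[{"travel":[-0.1,-0.018,0],"dr":[-0.031,-0.005,0]},{"travel":[-0.19,-0.034,0],"dr":[0,0,0]},{"travel":[-0.19,-0.034,0],"dr":[0,0,0]},{"travel":[-0.19,-0.034,0],"dr":[0,0,0]},{"travel":[-0.19,-0.034,0],"dr":[0,0,0]},{"travel":[-0.19,-0.034,0],"dr":[0,0,0]},{"travel":[-0.19,-0.034,0],"dr":[0,0,0]},{"travel":[-0.19,-0.034,0],"dr":[0,0,0]},{"travel":[-0.19,-0.034,0],"dr":[0,0,0]},{"travel":[-0.19,-0.034,0],"dr":[0,0,0]},{"travel":[-0.19,-0.034,0],"dr":[0,0,0]},{"travel":[-0.15,-0.03,0],"dr":[0,0,0]},{"travel":[-0.08,-0.02,0],"dr":[0,0,0]},{"travel":[0,0,0],"dr":[0,0,0]},{"travel":[0,0,0],"dr":[0,0,0]}]';python3 go.py .5357 -.1789 .18
```

```text
time_s: 8.25
eef_pos: [0.5186, -0.1674, 0.1675]
eef_rot: [-0.019, 0.59, 0.807, -0.005]
wrist_force: [0.1, 1.0, -6.3]
opening: 0.716
[ 0.5186 -0.1674  0.1675] travel [-0.106  0.083 -0.089] yaw 107.58 tiltfix -0.0593 -0.0464 q6 -0.831 F [ 0.1  1.  -6.3] T [ 0.02 -0.07  0.03] op 0.716
```

```bash
python3 -m handwheel '[{"travel":[-0.05,0.04,-0.04],"dr":[-0.06,-0.046,-0.1]},{"travel":[-0.05,0.04,-0.04],"dr":[0,0,-0.15]},{"travel":[0,0,0],"dr":[0,0,-0.15]},{"travel":[0,0,0],"dr":[0,0,0]},{"travel":[0,0,0],"dr":[0,0,0]}]';python3 go.py .5357 -.1789 .18
```

```text
time_s: 8.67
eef_pos: [0.5325, -0.1702, 0.1748]
eef_rot: [-0.005, 0.498, 0.867, 0.002]
wrist_force: [-0.8, 0.4, -4.8]
opening: 0.716
[ 0.5325 -0.1702  0.1748] travel [-0.06  -0.011 -0.035] yaw 120.22 tiltfix -0.0023 -0.0203 q6 -1.053 F [-0.8  0.4 -4.8] T [-0.   -0.02  0.01] op 0.716
```

Run:
```python
from h import *
s=viewer.camera("scene")[:,:,::-1];w=viewer.camera("wrist")[:,:,::-1]
np.save("w4.npy",viewer.get_calibration("wrist"),allow_pickle=True)
cv2.imwrite("pics/s4.png",s);cv2.imwrite("pics/w4.png",w)
cv2.imwrite("pics/m4.png",np.hstack([cv2.resize(s[160:340,260:440],None,fx=2.2,fy=2.2),cv2.resize(w[100:400,170:470],(396,396))]))
```

```text
(no output)
```

View pics/m4.png

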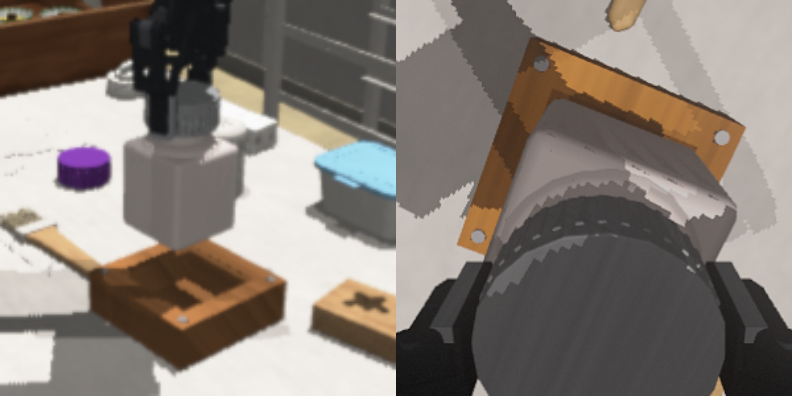

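Jar is held upright over the block (left panel); the wrist panel shows the block's back edge and the jar's lower edge. I'll zoom in to compare their yaw.

Run:
```python
import cv2
w=cv2.imread("pics/w4.png")
cv2.imwrite("pics/c4.png",cv2.resize(w[110:310,200:460],(780,600),interpolation=cv2.INTER_CUBIC))
```

```text
(no output)
```

View pics/c4.png

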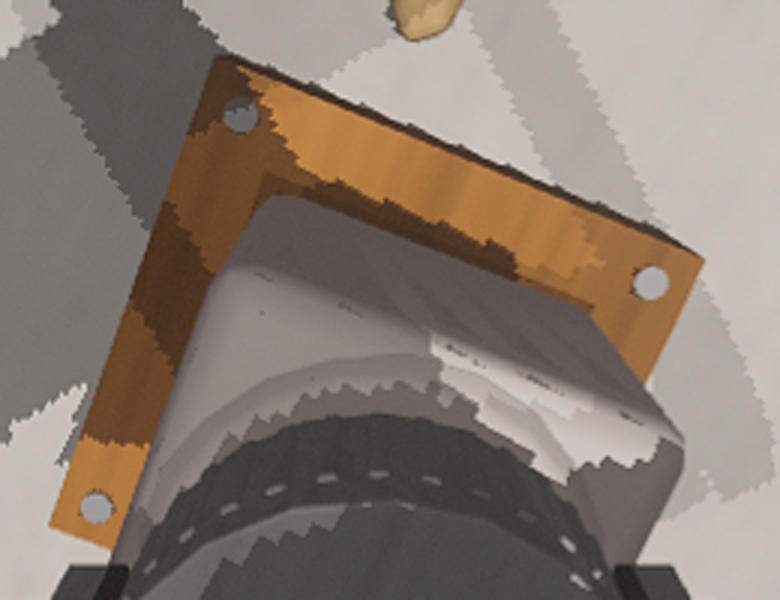

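Run:
```python
from h import *
w=np.load("w4.npy",allow_pickle=True).item()
f=lambda p:(200+p[0]/3-.33,110+p[1]/3-.33)
for n,a,b,z in(("brace back",(220,60),(700,258),.04),("brace left",(220,60),(52,525),.04),("jar bottom",(290,196),(570,300),.086),("jar shoulder",(240,270),(670,430),.166),("shoulder left",(205,310),(125,540),.166)):
    A,B=plane(w,f(a),z),plane(w,f(b),z);d=B-A;print(n,np.degrees(np.arctan2(d[1],d[0]))%90,np.linalg.norm(d),A.round(4),B.round(4))
    # perpendicular offset from TCP to line
    o,R=obs();n2=np.array([-d[1],d[0]])/np.linalg.norm(d[:2]);print("  dist TCP->line",n2@(o["eef_pos"][:2]-A[:2]),  "brace ctr->line",n2@(np.array([.5357,-.1789])-A[:2]))
```

```text
brace back 8.223979993348182 0.12085404316860776 [ 0.4677 -0.1274  0.04  ] [ 0.5873 -0.1101  0.04  ]
  dist TCP->line -0.05163327431210676 brace ctr->line -0.060705009904038265
brace left 7.870182008383509 0.12255136107945586 [ 0.4677 -0.1274  0.04  ] [ 0.4845 -0.2488  0.04  ]
  dist TCP->line 0.058029862001342795 brace ctr->line 0.060280470190230695
jar bottom 9.784780293362445 0.05909644528616194 [ 0.4962 -0.1398  0.086 ] [ 0.5545 -0.1297  0.086 ]
  dist TCP->line -0.036153427654038804 brace ctr->line -0.04528157431897272
jar shoulder 9.343599733953193 0.061288057823069966 [ 0.495  -0.1401  0.166 ] [ 0.5555 -0.1301  0.166 ]
  dist TCP->line -0.03579497951323268 brace ctr->line -0.04490786583214025
shoulder left 9.35001179172366 0.034842707991042554 [ 0.4936 -0.147   0.166 ] [ 0.4992 -0.1814  0.166 ]
  dist TCP->line 0.034389222702172303 brace ctr->line 0.03640515685276185
```

```bash
python3 -m handwheel '[{"travel":[-0.06,-0.012,0],"dr":[-0.002,-0.02,0.04]},{"travel":[0,0,0],"dr":[0,0,0]},{"travel":[0,0,0],"dr":[0,0,0]}]';python3 go.py .5357 -.179 .15
```

```text
time_s: 9.02
eef_pos: [0.535, -0.1783, 0.1739]
eef_rot: [-0.001, 0.509, 0.861, -0.0]
wrist_force: [0.7, -1.2, -6.8]
opening: 0.717
[ 0.535  -0.1783  0.1739] travel [-0.006  0.002  0.16 ] yaw 118.78 tiltfix -0.0023 -0.0013 q6 -1.034 F [ 0.7 -1.2 -6.8] T [-0.14 -0.1   0.03] op 0.717
```

```bash
python3 -m handwheel '[{"travel":[-0.006,0.002,0.08],"dr":[-0.002,-0.001,0]},{"travel":[0,0,0.08],"dr":[0,0,0]},{"travel":[0,0,0.08],"dr":[0,0,0]},{"travel":[0,0,0],"dr":[0,0,0]},{"travel":[0,0,0],"dr":[0,0,0]}]';python3 go.py .5357 -.179 .13
```

```text
time_s: 9.43
eef_pos: [0.5351, -0.1791, 0.1333]
eef_rot: [-0.001, 0.51, 0.86, 0.0]
wrist_force: [0.3, 0.7, -5.4]
opening: 0.715
[ 0.5351 -0.1791  0.1333] travel [-0.001  0.004  0.022] yaw 118.64 tiltfix -0.001 -0.0023 q6 -1.033 F [ 0.3  0.7 -5.4] T [ 0.04 -0.01 -0.01] op 0.715
```

```bash
python3 -m handwheel '[{"travel":[0,0.003,0.04],"dr":[-0.001,-0.002,0]},{"travel":[0,0,0.04],"dr":[0,0,0]},{"travel":[0,0,0],"dr":[0,0,0]}]';python3 go.py .5357 -.179 .097;  python3 -m handwheel '[{"travel":[0,0,0.03],"dr":[0,0,0]},{"travel":[0,0,0.03],"dr":[0,0,0]},{"travel":[0,0,0],"dr":[0,0,0]}]';python3 go.py .5357 -.179 .097
```

```text
time_s: 9.68
eef_pos: [0.5352, -0.1788, 0.1197]
eef_rot: [-0.001, 0.51, 0.86, 0.0]
wrist_force: [-0.8, 0.2, -6.8]
opening: 0.715
[ 0.5352 -0.1788  0.1197] travel [-0.003  0.002  0.151] yaw 118.62 tiltfix -0.0009 -0.0019 q6 -1.032 F [-0.8  0.2 -6.8] T [0.02 0.02 0.06] op 0.715
time_s: 9.93
eef_pos: [0.5357, -0.1789, 0.1102]
eef_rot: [0.0, 0.51, 0.86, 0.0]
wrist_force: [0.3, -0.7, -6.2]
opening: 0.713
[ 0.5357 -0.1789  0.1102] travel [-0.001  0.     0.088] yaw 118.63 tiltfix 0.0002 -0.0001 q6 -1.032 F [ 0.3 -0.7 -6.2] T [ 0.04  0.07 -0.04] op 0.713
```

Already inside the well with no side force. Down to the floor.

```bash
python3 -m handwheel '[{"travel":[0,0,0.03],"dr":[0,0,0]},{"travel":[0,0,0.03],"dr":[0,0,0]},{"travel":[0,0,0.02],"dr":[0,0,0]},{"travel":[0,0,0],"dr":[0,0,0]}]';python3 go.py .5357 -.179 .097;  python3 -m handwheel '[{"travel":[0,0,0.02],"dr":[0,0,0]},{"travel":[0,0,0],"dr":[0,0,0]}]';python3 go.py .5357 -.179 .097
```

```text
time_s: 10.27
eef_pos: [0.5366, -0.1794, 0.098]
eef_rot: [0.001, 0.51, 0.86, 0.0]
wrist_force: [-0.9, 0.7, -0.9]
opening: 0.716
[ 0.5366 -0.1794  0.098 ] travel [ 0.005 -0.004  0.007] yaw 118.63 tiltfix 0.0026 0.0037 q6 -1.032 F [-0.9  0.7 -0.9] T [-0.01  0.01 -0.01] op 0.716
time_s: 10.43
eef_pos: [0.5378, -0.1801, 0.0971]
eef_rot: [0.003, 0.51, 0.86, 0.0]
wrist_force: [-1.1, 1.6, -2.2]
opening: 0.714
[ 0.5378 -0.1801  0.0971] travel [ 0.013 -0.009  0.   ] yaw 118.64 tiltfix 0.005 0.0082 q6 -1.032 F [-1.1  1.6 -2.2] T [ 0.15  0.18 -0.04] op 0.714
```

```bash
python3 -m handwheel '[{"travel":[0.006,-0.004,0],"dr":[0.005,0.008,-0.15]},{"travel":[0,0,0],"dr":[0,0,-0.15]},{"travel":[0,0,0],"dr":[0,0,-0.15]},{"travel":[0,0,0],"dr":[0,0,-0.15]},{"travel":[0,0,0],"dr":[0,0,0]}]';python3 go.py .5365 -.1794 .0968
```

```text
time_s: 10.85
eef_pos: [0.5367, -0.1792, 0.0983]
eef_rot: [-0.0, 0.364, 0.931, 0.0]
wrist_force: [-0.1, 0.1, -5.0]
opening: 0.717
[ 0.5367 -0.1792  0.0983] travel [ 0.    -0.002  0.01 ] yaw 137.32 tiltfix 0.001 -0.0012 q6 -1.358 F [-0.1  0.1 -5. ] T [-0.01  0.05 -0.12] op 0.717
```

```bash
python3 -m handwheel '[{"travel":[0,0,0.012],"dr":[0,0,-0.15]},{"travel":[0,0,0.004],"dr":[0,0,-0.15]},{"travel":[0,0,0.002],"dr":[0,0,-0.15]}]';python3 go.py .5365 -.1794 .0965;python3 -m handwheel '[{"travel":[0,0,0.002],"dr":[0,0,-0.15]},{"travel":[0,0,0.002],"dr":[0,0,-0.15]},{"travel":[0,0,0],"dr":[0,0,-0.15]}]';python3 go.py .5365 -.1794 .0965
```

```text
time_s: 11.1
eef_pos: [0.5367, -0.1791, 0.0967]
eef_rot: [-0.0, 0.253, 0.968, 0.001]
wrist_force: [-2.9, 0.5, -0.9]
opening: 0.715
[ 0.5367 -0.1791  0.0967] travel [-0.    -0.003  0.002] yaw 150.72 tiltfix 0.002 -0.0016 q6 -1.593 F [-2.9  0.5 -0.9] T [ 0.08  0.43 -0.35] op 0.715
time_s: 11.35
eef_pos: [0.5364, -0.1792, 0.0969]
eef_rot: [-0.0, 0.136, 0.991, 0.001]
wrist_force: [-1.7, -0.1, -2.5]
opening: 0.715
[ 0.5364 -0.1792  0.0969] travel [-0.001 -0.001  0.003] yaw 164.34 tiltfix 0.0024 -0.0018 q6 -1.831 F [-1.7 -0.1 -2.5] T [ 0.04  0.29 -0.36] op 0.715
```

```bash
python3 -m handwheel '[{"travel":[0,0,0.003],"dr":[0.002,-0.002,-0.15]},{"travel":[0,0,0.002],"dr":[0,0,-0.15]},{"travel":[0,0,0.002],"dr":[0,0,-0.15]}]';python3 go.py .5365 -.1794 .0965;python3 -m handwheel '[{"travel":[0,0,0.002],"dr":[0,0,-0.15]},{"travel":[0,0,0.002],"dr":[0,0,-0.15]},{"travel":[0,0,0],"dr":[0,0,-0.15]},{"travel":[0,0,0],"dr":[0,0,0]}]';python3 go.py .5365 -.1794 .0965
```

```text
time_s: 11.6
eef_pos: [0.5363, -0.1794, 0.0969]
eef_rot: [0.0, 0.018, 1.0, 0.0]
wrist_force: [-1.8, -0.9, -1.2]
opening: 0.716
[ 0.5363 -0.1794  0.0969] travel [-0.001 -0.     0.003] yaw 177.96 tiltfix 0.0005 0.0002 q6 -2.068 F [-1.8 -0.9 -1.2] T [ 0.07  0.33 -0.36] op 0.716
time_s: 11.93
eef_pos: [0.5361, -0.1796, 0.0971]
eef_rot: [-0.0, -0.101, 0.995, 0.0]
wrist_force: [-0.3, 0.3, -1.4]
opening: 0.713
[ 0.5361 -0.1796  0.0971] travel [-0.003  0.001  0.004] yaw -168.41 tiltfix 0.0005 0.0 q6 -2.306 F [-0.3  0.3 -1.4] T [ 0.12  0.18 -0.16] op 0.713
```

```bash
python3 -m handwheel '[{"travel":[0,0,-0.02],"dr":[0,0,0]},{"travel":[0,0,-0.02],"dr":[0,0,0]},{"travel":[0,0,0],"dr":[0,0,0]}]';python3 go.py .5363 -.1794 .1225
```

```text
time_s: 12.18
eef_pos: [0.5366, -0.1801, 0.1045]
eef_rot: [0.0, -0.096, 0.995, -0.0]
wrist_force: [-2.3, 1.2, -1.8]
opening: 0.716
[ 0.5366 -0.1801  0.1045] travel [ 0.001  0.005 -0.12 ] yaw -168.93 tiltfix -0.0018 0.0012 q6 -2.297 F [-2.3  1.2 -1.8] T [ 0.14  0.29 -0.03] op 0.716
```

```bash
python3 -m handwheel '[{"travel":[0,0.003,-0.03],"dr":[-0.002,0.001,0]},{"travel":[0,0,-0.03],"dr":[0,0,0]},{"travel":[0,0,-0.03],"dr":[0,0,0]},{"travel":[0,0,0],"dr":[0,0,0]}]';python3 go.py .5363 -.1794 .147;python3 -m handwheel '[{"travel":[0,0,-0.04],"dr":[0,0,0]},{"travel":[0,0,-0.05],"dr":[0,0,0]},{"travel":[0,0,-0.05],"dr":[0,0,0]},{"travel":[0,0,0],"dr":[0,0,0]},{"travel":[0,0,0],"dr":[0,0,0]}]';python3 go.py .5363 -.1794 .147
```

```text
time_s: 12.52
eef_pos: [0.5384, -0.1806, 0.1213]
eef_rot: [0.002, -0.095, 0.996, -0.001]
wrist_force: [1.0, -0.4, 0.2]
opening: 0.714
[ 0.5384 -0.1806  0.1213] travel [ 0.012  0.01  -0.171] yaw -169.13 tiltfix -0.0061 0.0078 q6 -2.293 F [ 1.  -0.4  0.2] T [-0.04 -0.03  0.02] op 0.714
time_s: 12.93
eef_pos: [0.5394, -0.1811, 0.1463]
eef_rot: [0.004, -0.094, 0.996, -0.002]
wrist_force: [-0.1, -0.0, -1.0]
opening: 0.716
[ 0.5394 -0.1811  0.1463] travel [ 0.018  0.015 -0.005] yaw -169.16 tiltfix -0.0104 0.0129 q6 -2.293 F [-0.1 -0.  -1. ] T [-0.01  0.03 -0.02] op 0.716
```

```bash
python3 -m handwheel '[{"travel":[0.018,0.015,-0.005],"dr":[-0.0104,0.0129,0]},{"travel":[0,0,0],"dr":[0,0,0]},{"travel":[0,0,0],"dr":[0,0,0]}]';python3 go.py .5363 -.1795 .147
python3 - <<'E'
from h import *
s=viewer.camera("scene")[:,:,::-1];w=viewer.camera("wrist")[:,:,::-1]
cv2.imwrite("pics/s5.png",s);cv2.imwrite("pics/w5.png",w)
cv2.imwrite("pics/m5.png",np.hstack([cv2.resize(s[190:340,270:420],(400,400),interpolation=cv2.INTER_CUBIC),cv2.resize(w[100:400,170:470],(400,400))]))
E
```

```text
time_s: 13.18
eef_pos: [0.536, -0.1792, 0.1472]
eef_rot: [-0.0, -0.094, 0.996, 0.0]
wrist_force: [0.1, -0.1, -1.1]
opening: 0.72
[ 0.536  -0.1792  0.1472] travel [-0.002 -0.003  0.001] yaw -169.17 tiltfix 0.0009 -0.0011 q6 -2.292 F [ 0.1 -0.1 -1.1] T [ 0.03 -0.01  0.  ] op 0.72
```

View pics/m5.png

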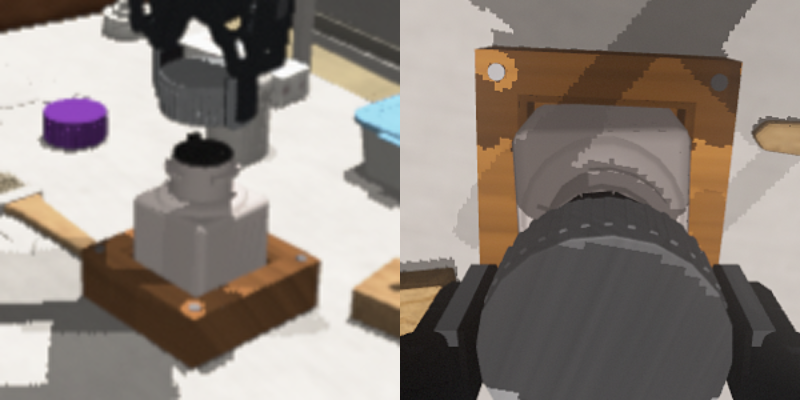

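Cap is held about 2–3 cm above the jar's mouth, and the jar sits level in the well. One numeric check: mouth height and centring from the rim pixels.

Run:
```python
from h import *
s=viewer.get_calibration("scene")
def pr(X,v=s):
    Y=np.array(v["R"])@X+v["t"];p=Y[:2]/Y[2];p=p*(1+v["k1"]*(p@p));return (p@np.diag(np.diag(v["camera_matrix"])[:2])+np.array(v["camera_matrix"])[:2,2])
g=lambda X:((pr(np.array(X))-[270,190])*400/150).round(1)
print("crop px: neck rim centre seated/+10mm",g([.536,-.1795,.120]),g([.536,-.1795,.130]))
a=np.radians(8.2+3)
for k in range(4):
    t=a+np.pi/4+k*np.pi/2;print("body top corner",g([.536+.0509*np.cos(t),-.1795+.0509*np.sin(t),.088]),"brace corner",g([.536+.0877*np.cos(t-.052),-.1795+.0877*np.sin(t-.052),.04]))
print("cap bottom centre, top centre",g([.536,-.1792,.1535]),g([.536,-.1792,.1815]))
o,R=obs();print(o["dq"].round(3),o["wrist_force"].round(1))
```

```text
crop px: neck rim centre seated/+10mm [201.3 151.7] [201.7 138.7]
body top corner [199.9 161.5] brace corner [204.  196.3]
body top corner [128.9 190.9] brace corner [ 79.3 245.3]
body top corner [200.6 226.6] brace corner [192.3 316.6]
body top corner [271.8 193.8] brace corner [319.8 256.8]
cap bottom centre, top centre [202.2 107.6] [203.2  69.8]
[-0.001  0.002 -0.001 -0.001 -0.001 -0.001] [ 0.5  0.8 -1.3]
```

```bash
python3 -c "
from bench import ctrl
print(ctrl.hand_in())"
```

```text
the job is handed in; nothing more can be done
None
```

I carried the jar by its tight cap into the block's well and unscrewed the cap about 73° counter-clockwise. I then lifted the cap straight off and handed the job in at about 13 s, still holding the cap.

- **Unscrewing:** the twisting load was about 0.36 N·m while turning and dropped when the thread let go. On lift-off the wrist carried about 1 N, which fits the cap alone.
- **Jar seating:** in the scene camera the neck rim is at crop pixel (203,152); a fully seated jar should show it at (201,152), and 10 mm higher would be about 13 pixels off.
- **Cap pose:** it was level and still, and by arm pose about 25 mm above the mouth. The jar can shift a couple of millimetres in the well, and I did not measure centring over the mouth more finely than that.
- **Other objects:** I did not touch any of them on purpose, and those in the last close-ups looked undisturbed. I did not re-measure them.
- **Disagreements:** the wrist camera measured the block's top about 2 mm under its stated width, and put the cap's top about 4 mm under the stated height. The top view gave the block's and the jar's x 2–5 mm away from the wrist view. I went with the wrist view, and the jar went in without side force.
- **Brief lift:** early in the unscrewing the tool rose about 1 mm and took some of the jar's weight. I pressed it back down before continuing.

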